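# Jack up the bench grinder and hold it

## Task

The bench grinder's hinged bed needs its front edge raised off its rests. Slide the guard along its track all the way open, bring the jack in so that its saddle is centred under the marked lift point with the handle still up, then pump the handle all the way down so that the jack lifts the bed. The jack does not lock: finish while holding the handle down, with the bed carried by the jack alone, the guard still open, and the other things on the bench left where they are.

Things in the scene. Friction and masses are not known exactly. Their poses are not given: they have to be found in the camera images.
- stand: Fixed stand of the grinder. Origin on the bench straight below the lift pad; +x points in under the bed (the way the jack goes in), +y is the way the guard opens. Front edge of the bed: x = -28 mm. Wooden rails at y = +-135 mm (30 wide) leave a clear bay 240 mm wide.
- track (a point): Middle of the aluminium guard track in front of the bed: two bars along the stand's y, 22 mm over both, z = 96 to 108 mm (this point at 102), x = -49 mm of the stand, on posts at y = -167 and 187 mm of the stand. The jack passes below the track.
- bed: Grey steel bed 295 x 300 x 12 mm (top at z = 97 mm) with a green bench grinder, about 4.5 kg in all; the grinder, 140 mm tall, begins 70 mm behind the lift point. Hinged along its rear edge; the front can be jacked up and falls back when not carried. Origin on the hinge, z = 90 mm, 270 mm behind the lift point; axes as the stand's.
- lift_pad (a point): Lift point: middle of the lower face of a round steel pad (40 mm across) under the bed's front edge; z = 77 mm with the bed down, rises with it. On the bed's top the same point is marked by a round steel stud (24 mm across) between two slanting steel bars. Lifting takes about 17 to 26 N here.
- guard (a joint): Slide of the guard, m: 0 = shut (in front of the lift point), 0.12 = fully open, growing towards the stand's +y. Starts shut or nearly so. About 1.5 N of friction; stays where it is left.
- guard_grip (a point): Middle of the black grip tab on top of the guard, z = 130 mm: 12 mm thick (along the stand's x), 50 mm long (along the track), from z = 110 to 145 mm. Below it the guard is a steel sheet 100 mm wide, z = 8 to 110 mm, in the track.
- jack: Loose low hydraulic jack, about 0.9 kg, base plate 320 x 70 x 8 mm (x = -165 to 155 mm). Origin at the underside below the middle of its pump block (44 mm along x, 36 mm along y, top at z = 85 mm), the place to take it from above, pinched across y. +x points to the saddle end, the handle stands out to -x. It can be slid on the bench.
- saddle (a point): Middle of the top of the jack's round steel saddle (44 mm across, on a housing 52 mm across), on the jack's x axis at x = 125 mm. 65 mm above the bench with the handle up (12 mm below the lift pad); rises 58 mm per rad of the handle, 35 mm in all.
- pump_handle (a joint): Pump handle, rad: 0 = up (as it starts, 0.6 rad above level), 0.6 = fully down (level, firm stop). Axis along the jack's y through x = -25, z = 62 mm of the jack. A spring and the load push it up again: the jack does not lock. Holding the bed up takes about 10 to 18 N down at the grip, under 5 N without load.
- handle_grip (a point): Middle of the black rubber grip at the end of the pump handle, 140 mm from its axis: a bar 80 mm long, 24 mm wide (along the jack's y), 20 mm thick. Handle up: x = -141, z = 141 mm of the jack; handle down: x = -165, z = 62 mm.
- tin: Bystander, leave alone: closed steel can, 80 mm across and 100 mm tall. Origin: underside centre.
- jar: Bystander, leave alone: glass jar with steel cap, 66 mm across and 80 mm tall. Origin: underside centre.
- wrench: Bystander, leave alone: steel wrench, 180 mm long, lying flat. Origin: middle of its underside, x along its length.
- screwdriver: Bystander, leave alone: screwdriver, 200 mm long, lying flat. Origin: middle of its underside, x along its length.
- offcut: Bystander, leave alone: wooden offcut, 60 x 80 x 45 mm tall. Origin: underside centre.
- flange: Bystander, leave alone: dark steel ring lying flat, 90 mm across, 18 mm thick. Origin: underside centre.

How it is judged:
On the way, in this order (a step that is already met when the one before it is completed fails the run):
1. the guard is slid open (value of joint guard above 0.1 m), for 0.2 s.
2. the jack stands flat with its saddle centred under the lift point, handle still up (horizontal distance between saddle and lift_pad below 0.014 m and height (world z) of jack below 0.005 m and angle between jack's own z axis and vertical below 0.05 rad and value of joint pump_handle below 0.12 rad and linear speed of jack below 0.02 m/s), for 0.3 s.
At the end, for the whole second after the job is handed in: For the last second: fingers hold the handle down (over 0.45 rad, over 3 N); jack flat on the bench, saddle within 14 mm of the pad's middle, carrying the bed (over 8 N); pad still and 11 mm or more above rest (z over 88 mm); robot not touching the bed; guard over 95 mm open (horizontal distance between saddle and lift_pad below 0.014 m and height (world z) of jack below 0.005 m and angle between jack's own z axis and vertical below 0.05 rad and value of joint guard above 0.095 m and value of joint pump_handle above 0.45 rad and height (world z) of lift_pad above 0.088 m and contact force between jack and bed above 8 N and contact force between the fingers and jack above 3 N and contact force between each of the arm, the fingers and bed below 1 N and linear speed of bed below 0.02 m/s); the arm keeps its last pose, push and grip.
It fails at once if the robot pushes or lifts the bed itself (over 6 N) (contact force between any of the arm, the fingers and bed above 6 N).
It fails at once if a bystander is moved by more than 30 mm (distance of any of tin, jar, wrench, screwdriver, offcut, flange from where it was at the start of the episode above 0.03 m).
It also fails if it takes over 64 s, if anything falls off the work surface, if the arm or the gripper's body presses on something with over 40 N, if the wrist force passes 120 N, or if a joint passes its speed limit or range.

## Robot

A 6-joint arm with a two-finger parallel gripper is mounted at the origin on the work surface. World frame = base frame: x ahead of the robot, y to its left, z up, the work surface at z = 0. Lengths are in m, angles in rad, forces in N, time in s.
With the tool pointing down it reaches from about 0.375 to 0.825 m from the base axis. Payload 5.5 kg.
Tool frame: the origin (TCP) lies midway between the tips of the shut fingers; the grasp point (between the pads) lies 19 mm behind it (pinch_z is the distance from the TCP to the grasp point, in m); z points along the fingers, y is the line along which they close (so a half turn about z gives the same grasp; the last joint's range is limited). The gripper opens to 85 mm and grips with 20 to 120 N. Pads are 22 mm wide; open, the fingers measure 114 mm over their backs; the gripper's body (76 mm by 85 mm) begins 54 mm behind the grasp point. The pads swing forward as they close: fully open they stand 13 mm farther back than shut.
Start: joints at [1.279, 0.314, -0.047, 1.21, 0, 1.571], TCP at [0.173, 0.575, 0.231] pointing down, gripper open.
Joint ranges: [-2.67, 2.67], [-0.69, 1.73], [-1.03, 1.25], [-2.08, 2.16], [-1.42, 1.45], [-3.14, 3.14]. Speed limits (rad/s): [2.39, 2.39, 3.01, 3.14, 3.14, 3.14].

## Interface

Orientations are given as a unit quaternion [x, y, z, w].
In Python, from station import observe, read_camera, finish_job, pinch_z gives the robot as it stands.
- The arm moves only by the tool jog_arm, never from a script. Its argument "targets" is a list of rows, each an object of numbers: "dx", "dy", "dz": the shift along the world's x, y, z each as a share of 0.2 m, from -1 to 1; "wx", "wy", "wz": the turn, a rotation vector about the world's x, y, z each as a share of 90 degrees, from -1 to 1; "fingers": the opening, from 0 (shut) to 1 (fully open). In form: [{"dx": .., "dy": .., "dz": .., "wx": .., "wy": .., "wz": .., "fingers": ..}, ...]. A call has 1 to 10 rows; each row is the pose to reach, as a shift and turn from the pose commanded when the call began; what a row does not reach only later rows make up. A row lasts 1/12 s, in which the tool goes at most 41.7 mm and 7.16 degrees, less where a joint would pass 70% of its speed; a pose out of reach is approached as far as the arm can. A call with a number of a shift or a turn outside -1 to 1 is refused whole. A call with a gripper value outside its range is refused whole. The fingers move at their own pace and stop on an object; the grip force is fixed at half the most. Time passes only in rows, so rows that repeat a pose let the fingers close. It gives the time, the measured TCP pose, the force, the opening and the grip force at its end, in the units of the state.
- observe(): the state, without advancing time (a new reading comes with each control period).
- read_camera(name): name is "scene" or "top" or "wrist"; returns a dict with "image" (480x640x3 uint8, red, green, blue), "fx", "fy", "cx", "cy" (pixels), "k1" (the pictures are not rectified: a ray, as slopes to the right and down, at radius r is drawn at 1 + k1 r^2 times it, then the intrinsics apply), "R" (3x3) and "t" (3): a world point X has camera coordinates R X + t; the wrist camera has in their place "tool_from_camera" (4x4, takes a point from camera to tool coordinates, whose origin is the TCP and whose axes are the flange's). Camera axes: x right, y down, z forward; pixel columns grow to the right and rows downward; lengths in m; the calibration is good to about 2 mm. A picture is of the moment at which its call begins: read the wrist's pose just before it. There is no depth.
- finish_job(): hands the job in; it is judged then, once.
The state is a dict: "time": time; "joint_pos": joint angles; "dq": joint speeds; "joint_efforts": joint torques, N m; "eef_pos": TCP position; "tool_rot": TCP orientation; "wrist_force": force on the tool from outside, world axes, zero at the start; "torque": the same for the moment, N m; "width": finger opening in m; "grasp_force": force on a finger pad.
Only numpy, scipy, OpenCV 4.12 (cv2) and the standard library are available. Lean on these libraries where they do the work, as an engineer would, in place of code of your own. Each camera call takes 0.05 s, during which the arm holds its last target. There are 200 camera calls.

## Working session

There is one attempt and no reset: what is moved stays moved. The work goes in short steps, Python scripts to look and compute and a tool call to move; the robot and the scene stay as the last step left them, time stands still between calls to the robot, and variables do not carry over. Pictures are saved under pics/ and viewed, at most 11 in all, crops included, and the job is handed in when it is done.

Besides the shell and the picture viewer there is one more tool, called by a JSON object that holds its "op" and its "data". jog_arm: Moves the arm, as the interface text tells. Its arguments: {"type":"object","properties":{"targets":{"type":"array","items":{"type":"object","properties":{"dx":{"type":"number","minimum":-1,"maximum":1},"dy":{"type":"number","minimum":-1,"maximum":1},"dz":{"type":"number","minimum":-1,"maximum":1},"wx":{"type":"number","minimum":-1,"maximum":1},"wy":{"type":"number","minimum":-1,"maximum":1},"wz":{"type":"number","minimum":-1,"maximum":1},"fingers":{"type":"number"}}}}},"required":["targets"]}

```bash
mkdir -p pics; ls
cat > h.py <<'E'
import numpy as np, cv2
from station import observe, read_camera, finish_job, pinch_z
from scipy.spatial.transform import Rotation as Ro
def cam(name):
    s=observe(); c=read_camera(name)
    if 'R' not in c:
        T=np.eye(4);T[:3,:3]=Ro.from_quat(s['tool_rot']).as_matrix();T[:3,3]=s['eef_pos']
        W=T@np.array(c['tool_from_camera']);c['R']=W[:3,:3].T;c['t']=-W[:3,:3].T@W[:3,3]
    c['R']=np.array(c['R']);c['t']=np.array(c['t']);return c
def K(c): return np.array([[c['fx'],0,c['cx']],[0,c['fy'],c['cy']],[0,0,1.]]),np.array([c['k1'],0,0,0.])
def ray(c,uv):
    k,d=K(c);p=cv2.undistortPoints(np.array(uv,float).reshape(-1,1,2),k,d)[:,0]
    D=np.c_[p,np.ones(len(p))]@c['R'];return -c['R'].T@c['t'],D
def onz(c,uv,z):
    o,D=ray(c,uv);return o+D*((z-o[2])/D[:,2])[:,None]
def proj(c,X):
    k,d=K(c);return cv2.projectPoints(np.array(X,float).reshape(-1,1,3),cv2.Rodrigues(c['R'])[0],c['t'],k,d)[0][:,0]
def save(c,n): cv2.imwrite('pics/'+n,c['image'][:,:,::-1])
E
python3 - <<'E'
from h import *
import pickle
for n in('scene','top'):
    c=cam(n);save(c,n+'0.png');pickle.dump(c,open(n+'0.pkl','wb'));print(n,-c['R'].T@c['t'],c['fx'],c['k1'])
s=observe();print(s['time'],s['eef_pos'],s['tool_rot'],pinch_z)
E
```

```text
pics
scene [ 1.31976723 -0.52038005  0.71584367] 441.48129047954916 0.0009336777327837857
top [ 0.4019932  -0.05587421  1.70946666] 556.2392571924806 -0.08490216977843038
0.1 [0.17244539 0.57413598 0.23052549] [ 1.45371504e-01  9.89376843e-01 -7.58581988e-04 -1.14486879e-04] 0.0187
```

View pics/top0.png

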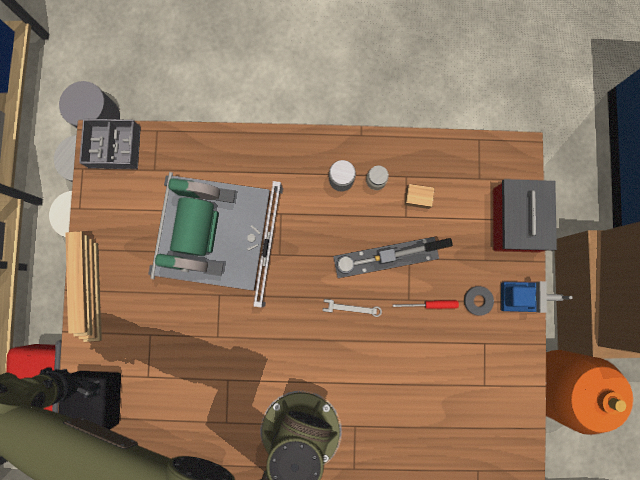

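View pics/scene0.png

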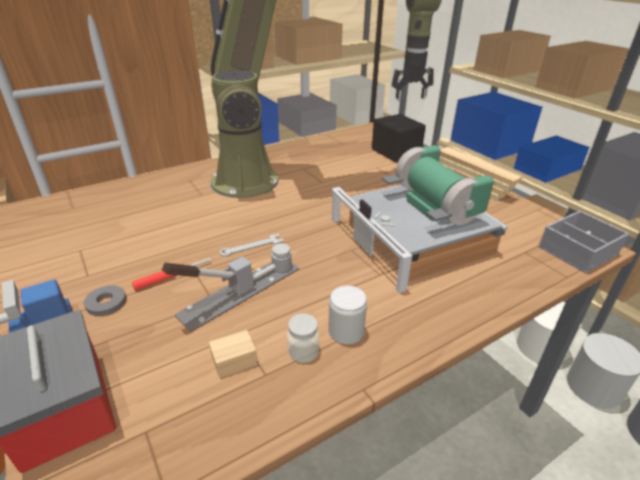

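The top view shows the stud near (251,237), guard grip (265,247), track from (277,183) to (259,305), jack saddle (345,264), block (387,256) and handle grip (438,243). The bystanders lie on both sides of the jack. The scene view agrees. I'll refine these with an enlarged crop.

Run:
```python
from h import *
import pickle
c=pickle.load(open('top0.pkl','rb'))
im=c['image'][170:320,230:500,::-1]
cv2.imwrite('pics/crop1.png',cv2.resize(im,None,fx=2.95,fy=2.95,interpolation=cv2.INTER_CUBIC)[:, :800])
g=lambda n,uv,z:print(n,np.round(onz(c,uv,z),4).tolist())
g('stud',[(251,237)],.1);g('grip',[(265,247)],.145);g('track ends',[(277,184),(259,305)],.108)
g('saddle',[(345,264)],.065);g('block',[(387,256)],.085);g('hgrip',[(438,243)],.145)
```

```text
stud [[0.5724, 0.1551, 0.1]]
grip [[0.5403, 0.1086, 0.145]]
track ends [[0.7294, 0.0841, 0.108], [0.3764, 0.1239, 0.108]]
saddle [[0.5029, -0.1215, 0.065]]
block [[0.5281, -0.2435, 0.085]]
hgrip [[0.5641, -0.3815, 0.145]]
```

View pics/crop1.png

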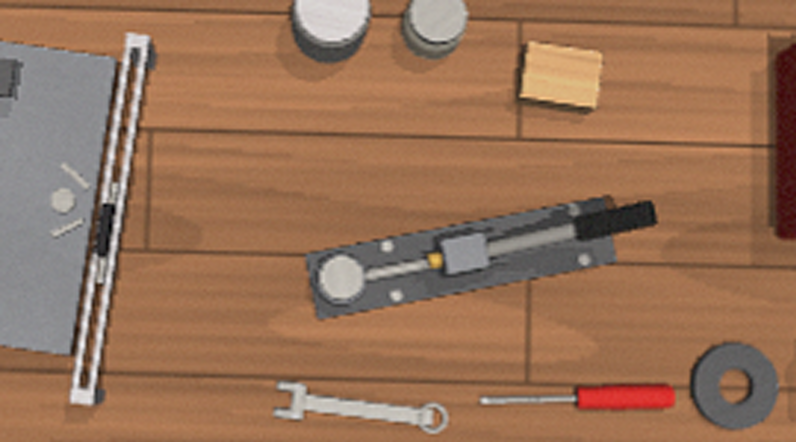

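The crop puts the stud at about (251,237.5), the saddle at (345.3,263.8), the block top at (387.3,255.3) and the grip tab at (265.3,247.3). Next I'll refine by blob centroids and cross-check against the scene view.

```bash
python3 - <<'E'
from h import *
import pickle
from scipy.optimize import least_squares
C={n:pickle.load(open(n+'0.pkl','rb')) for n in('top','scene')}
def blob(c,box,f,tag):
    x0,y0,x1,y1=box;h=c['image'][y0:y1,x0:x1].astype(int)
    m=f(h).astype(np.uint8);n,_,st,ce=cv2.connectedComponentsWithStats(m)
    for i in range(1,n):
        if st[i,4]>8: print(tag,st[i,:5].tolist(),(ce[i]+[x0,y0]).round(2).tolist())
t,s=C['top'],C['scene']
br=lambda th:(lambda h:(h.min(2)>th)&(h.max(2)-h.min(2)<35))
dk=lambda th:(lambda h:h.max(2)<th)
blob(t,(243,228,260,248),br(150),'stud top')
blob(t,(335,254,356,275),br(140),'saddle top')
blob(t,(255,234,276,262),dk(60),'tab top')
blob(t,(418,232,460,256),dk(60),'hgrip top')
blob(t,(252,178,285,310),br(185),'track')
blob(s,(372,205,400,235),br(170),'stud scene')
blob(s,(355,195,376,222),dk(60),'tab scene')
blob(s,(150,255,205,282),dk(60),'hgrip scene')
blob(s,(265,240,300,275),br(150),'saddle scene')
E
python3 - <<'E'
import cv2
a=cv2.imread('pics/scene0.png')[180:320,140:420]
cv2.imwrite('pics/crop2.png',cv2.resize(a,None,fx=2.85,fy=2.85,interpolation=cv2.INTER_CUBIC))
E
```

```text
stud top [9, 0, 8, 6, 18] [256.06, 230.22]
stud top [4, 6, 9, 8, 54] [250.69, 237.31]
stud top [8, 16, 7, 4, 12] [253.83, 245.83]
saddle top [3, 3, 18, 14, 172] [345.67, 263.6]
tab top [6, 5, 8, 18, 74] [265.08, 247.43]
hgrip top [6, 6, 28, 14, 226] [437.6, 244.34]
track [17, 3, 11, 69, 126] [274.21, 209.13]
track [18, 11, 4, 18, 27] [271.37, 197.11]
track [15, 30, 4, 18, 27] [268.37, 216.11]
track [13, 49, 3, 12, 17] [265.82, 232.06]
track [2, 73, 16, 56, 171] [260.93, 283.14]
stud scene [0, 0, 28, 30, 775] [386.14, 218.94]
tab scene [7, 12, 7, 9, 24] [365.21, 210.21]
saddle scene [0, 0, 25, 20, 247] [278.1, 247.74]
saddle scene [0, 24, 10, 9, 50] [268.98, 267.2]
```

View pics/crop2.png

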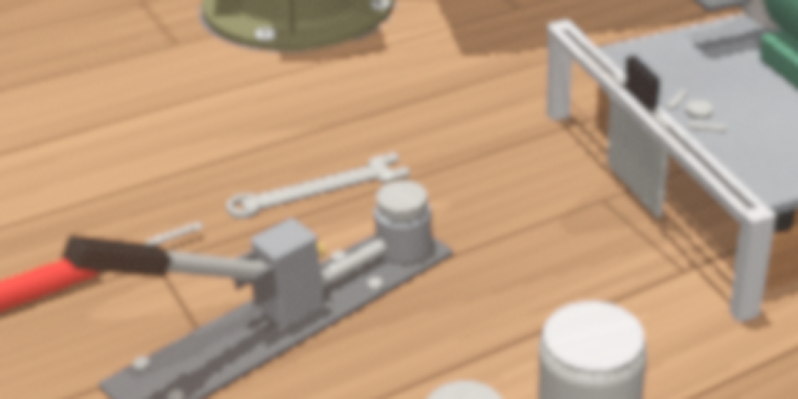

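The scene crop, in full-image pixels, has the stud at (384.9,218.2), the saddle top at (281.4,248.8), the tab top at (366.3,203.9), the block top at (240,263.5) and the track ends at (337.2,189.1) and (403.2,254.7). I'll compare these with the top view.

Run:
```python
from h import *
import pickle
t,s=[pickle.load(open(n+'0.pkl','rb')) for n in('top','scene')]
for n,a,b,z in [('stud',(250.7,237.3),(384.9,218.2),.1),('saddle',(345.4,263.8),(281.4,248.8),.065),('tab',(265.1,247.4),(366.3,203.9),.145),
 ('block',(387.3,255.3),(240,263.5),.085),('tr+',(276.4,183.6),(403.2,254.7),.108),('tr-',(258.6,304.2),(337.2,189.1),.108)]:
    A=ray(t,[a]);B=ray(s,[b]);d=[A[1][0],B[1][0]];q=np.linalg.lstsq(np.c_[d[0],-d[1]],B[0]-A[0],rcond=None)[0]
    P=A[0]+q[0]*d[0];Q=B[0]+q[1]*d[1]
    print(n,onz(t,[a],z)[0][:2].round(4),onz(s,[b],z)[0][:2].round(4),'tri',((P+Q)/2).round(4),'gap',np.linalg.norm(P-Q).round(4))
```

```text
stud [0.5715 0.156 ] [0.5721 0.1544] tri [0.5713 0.1557 0.0992] gap 0.001
saddle [ 0.5035 -0.1227] [ 0.509  -0.1222] tri [ 0.5043 -0.1215  0.0618] gap 0.0029
tab [0.5391 0.1082] [0.5472 0.108 ] tri [0.5407 0.1105 0.1409] gap 0.0043
block [ 0.5302 -0.2444] [ 0.5357 -0.2439] tri [ 0.531  -0.2436  0.0817] gap 0.0025
tr+ [0.7306 0.0859] [0.729  0.0811] tri [0.7292 0.0841 0.1073] gap 0.0048
tr- [0.3787 0.1251] [0.3848 0.1278] tri [0.3801 0.1277 0.1056] gap 0.0056
```

Both views agree: the stud is at (0.5716, 0.1555), the stand's yaw is about 83.4° and the tab is at (0.541, 0.109). I'll move to the tab.

{"op": "jog_arm", "data": {"targets": [{"dy":-0.2,"dz":0.2,"wz":0.06,"fingers":1},{"dy":-0.4,"dz":0.3,"wz":0.112,"fingers":1},{"dy":-0.6,"dz":0.3,"wz":0.112,"fingers":1},{"dx":0.1,"dy":-0.8,"dz":0.3,"wz":0.112,"fingers":1},{"dx":0.25,"dy":-0.95,"dz":0.3,"wz":0.112,"fingers":1},{"dx":0.4,"dy":-1,"dz":0.3,"wz":0.112,"fingers":1},{"dx":0.6,"dy":-1,"dz":0.3,"wz":0.112,"fingers":1},{"dx":0.8,"dy":-1,"dz":0.3,"wz":0.112,"fingers":1},{"dx":0.9,"dy":-1,"dz":0.3,"wz":0.112,"fingers":1}]}}

```text
invalid input at $.targets[0]: expected keys dx, dy, dz, wx, wy, wz, fingers
```

{"op": "jog_arm", "data": {"targets": [{"dx":0.13,"dy":-0.13,"fingers":1},{"dx":0.26,"dy":-0.3,"fingers":1},{"dx":0.4,"dy":-0.5,"fingers":1},{"dx":0.55,"dy":-0.68,"fingers":1},{"dx":0.7,"dy":-0.85,"fingers":1},{"dx":0.8,"dy":-1,"dz":-0.1,"fingers":1},{"dx":0.9,"dy":-1,"dz":-0.2,"fingers":1},{"dx":0.9,"dy":-1,"dz":-0.3,"fingers":0.6},{"dx":0.9,"dy":-1,"dz":-0.3,"fingers":0.6}]}}

```text
invalid input at $.targets[0]: expected keys dx, dy, dz, wx, wy, wz, fingers
```

All keys are required in each row.

{"op": "jog_arm", "data": {"targets": [{"dx":0,"dy":-0.2,"dz":0.2,"wx":0,"wy":0,"wz":0.06,"fingers":1},{"dx":0,"dy":-0.4,"dz":0.3,"wx":0,"wy":0,"wz":0.112,"fingers":1},{"dx":0,"dy":-0.6,"dz":0.3,"wx":0,"wy":0,"wz":0.112,"fingers":1},{"dx":0.1,"dy":-0.8,"dz":0.3,"wx":0,"wy":0,"wz":0.112,"fingers":1},{"dx":0.25,"dy":-0.95,"dz":0.3,"wx":0,"wy":0,"wz":0.112,"fingers":1},{"dx":0.4,"dy":-1,"dz":0.3,"wx":0,"wy":0,"wz":0.112,"fingers":1},{"dx":0.6,"dy":-1,"dz":0.3,"wx":0,"wy":0,"wz":0.112,"fingers":1},{"dx":0.8,"dy":-1,"dz":0.3,"wx":0,"wy":0,"wz":0.112,"fingers":1},{"dx":0.9,"dy":-1,"dz":0.3,"wx":0,"wy":0,"wz":0.112,"fingers":1},{"dx":0.9,"dy":-1,"dz":0.3,"wx":0,"wy":0,"wz":0.112,"fingers":1}]}}

```text
time: 0.93
eef_pos: [0.3563, 0.374, 0.2905]
tool_rot: [0.06, 0.998, -0.0, 0.0]
wrist_force: [-0.1, 0.6, 0.7]
width: 0.0857
grasp_force: 0.0
```

{"op": "jog_arm", "data": {"targets": [{"dx":0.05,"dy":-0.2,"dz":0,"wx":0,"wy":0,"wz":0,"fingers":1},{"dx":0.1,"dy":-0.4,"dz":0,"wx":0,"wy":0,"wz":0,"fingers":1},{"dx":0.2,"dy":-0.6,"dz":0,"wx":0,"wy":0,"wz":0,"fingers":1},{"dx":0.3,"dy":-0.8,"dz":0,"wx":0,"wy":0,"wz":0,"fingers":1},{"dx":0.4,"dy":-0.95,"dz":0,"wx":0,"wy":0,"wz":0,"fingers":1},{"dx":0.5,"dy":-1,"dz":0,"wx":0,"wy":0,"wz":0,"fingers":0.7},{"dx":0.5,"dy":-1,"dz":0,"wx":0,"wy":0,"wz":0,"fingers":0.7}]}}

```text
time: 1.52
eef_pos: [0.4547, 0.1722, 0.291]
tool_rot: [0.06, 0.998, -0.0, 0.001]
wrist_force: [-0.2, 0.6, -1.1]
width: 0.0641
grasp_force: 0.0
```

{"op": "jog_arm", "data": {"targets": [{"dx":0.14,"dy":-0.1,"dz":0,"wx":0,"wy":0,"wz":0,"fingers":0.6},{"dx":0.28,"dy":-0.2,"dz":-0.05,"wx":0,"wy":0,"wz":0,"fingers":0.6},{"dx":0.4,"dy":-0.32,"dz":-0.2,"wx":0,"wy":0,"wz":0,"fingers":0.6},{"dx":0.4,"dy":-0.32,"dz":-0.4,"wx":0,"wy":0,"wz":0,"fingers":0.6},{"dx":0.4,"dy":-0.32,"dz":-0.4,"wx":0,"wy":0,"wz":0,"fingers":0.6},{"dx":0.4,"dy":-0.32,"dz":-0.4,"wx":0,"wy":0,"wz":0,"fingers":0.6}]}}

```text
time: 2.02
eef_pos: [0.5296, 0.1108, 0.2091]
tool_rot: [0.058, 0.998, -0.001, -0.003]
wrist_force: [-0.1, 0.9, 0.0]
width: 0.0514
grasp_force: 0.0
```

Run:
```python
from h import *
c=cam('wrist');save(c,'w1.png');print(observe()['eef_pos'])
print(proj(c,[[.541,.109,.145],[.5716,.1555,.1]]))
```

```text
[0.53128456 0.11147459 0.21160068]
[[321.4142309  271.29603661]
 [382.47214582 277.15686539]]
```

View pics/w1.png

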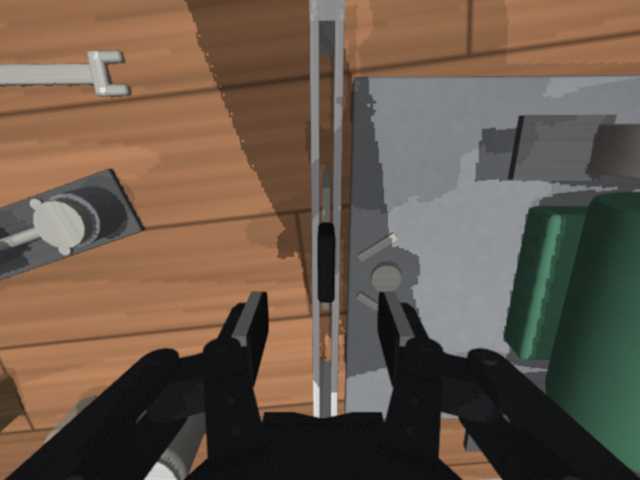

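The wrist view shows the tab top centred near (326,262), the stud at (386,278), and the track vertical and parallel to the fingers.

Run:
```python
from h import *
c=cam('wrist')
print(onz(c,[(326,262)],.145),onz(c,[(386,278)],.1),onz(c,[(327,20),(325,405)],.108),onz(c,[(58,225)],.065))
s=observe();print(s['eef_pos'],Ro.from_quat(s['tool_rot']).as_matrix()[:2,1])
```

```text
[[0.53771291 0.113437   0.145     ]] [[0.57618454 0.15951878 0.1       ]] [[0.38883828 0.13111295 0.108     ]
 [0.69388862 0.09526763 0.108     ]] [[ 0.5080702  -0.12197094  0.065     ]]
[0.53253041 0.11184864 0.21309925] [0.11425175 0.99345152]
```

{"op": "jog_arm", "data": {"targets": [{"dx":0.03,"dy":0,"dz":-0.2,"wx":0,"wy":0,"wz":0,"fingers":0.6},{"dx":0.03,"dy":0,"dz":-0.4,"wx":0,"wy":0,"wz":0,"fingers":0.6},{"dx":0.03,"dy":0,"dz":-0.47,"wx":0,"wy":0,"wz":0,"fingers":0.5},{"dx":0.03,"dy":0,"dz":-0.47,"wx":0,"wy":0,"wz":0,"fingers":0},{"dx":0.03,"dy":0,"dz":-0.47,"wx":0,"wy":0,"wz":0,"fingers":0},{"dx":0.03,"dy":0,"dz":-0.47,"wx":0,"wy":0,"wz":0,"fingers":0},{"dx":0.03,"dy":0,"dz":-0.47,"wx":0,"wy":0,"wz":0,"fingers":0},{"dx":0.03,"dy":0,"dz":-0.47,"wx":0,"wy":0,"wz":0,"fingers":0}]}}

```text
time: 2.78
eef_pos: [0.5406, 0.1117, 0.1203]
tool_rot: [0.058, 0.998, 0.001, 0.002]
wrist_force: [-0.9, 2.3, 7.2]
width: 0.0109
grasp_force: 61.0
```

{"op": "jog_arm", "data": {"targets": [{"dx":-0.1,"dy":0.012,"dz":0,"wx":0,"wy":0,"wz":0,"fingers":0},{"dx":-0.2,"dy":0.023,"dz":0,"wx":0,"wy":0,"wz":0,"fingers":0},{"dx":-0.3,"dy":0.035,"dz":0,"wx":0,"wy":0,"wz":0,"fingers":0},{"dx":-0.38,"dy":0.044,"dz":0,"wx":0,"wy":0,"wz":0,"fingers":0},{"dx":-0.44,"dy":0.051,"dz":0,"wx":0,"wy":0,"wz":0,"fingers":0},{"dx":-0.44,"dy":0.051,"dz":0,"wx":0,"wy":0,"wz":0,"fingers":0}]}}

```text
time: 3.28
eef_pos: [0.4511, 0.1222, 0.1203]
tool_rot: [0.057, 0.998, 0.002, 0.002]
wrist_force: [-2.2, 2.5, 9.0]
width: 0.011
grasp_force: 63.8
```

{"op": "jog_arm", "data": {"targets": [{"dx":-0.03,"dy":0.004,"dz":0,"wx":0,"wy":0,"wz":0,"fingers":0},{"dx":-0.06,"dy":0.007,"dz":0,"wx":0,"wy":0,"wz":0,"fingers":0},{"dx":-0.06,"dy":0.007,"dz":0,"wx":0,"wy":0,"wz":0,"fingers":0}]}}

```text
time: 3.53
eef_pos: [0.4463, 0.1228, 0.1204]
tool_rot: [0.058, 0.998, 0.0, 0.008]
wrist_force: [18.2, -0.8, -9.3]
width: 0.0109
grasp_force: 61.3
```

The guard is at its hard stop with the tab at (0.446, 0.123), so stand y is about 0.12. That agrees with the stud estimate, so I'll use lift pad = (0.572, 0.1565). I'll release and go to the jack.

{"op": "jog_arm", "data": {"targets": [{"dx":-0.03,"dy":0.004,"dz":0,"wx":0,"wy":0,"wz":0,"fingers":0.6},{"dx":-0.03,"dy":0.004,"dz":0,"wx":0,"wy":0,"wz":0,"fingers":0.6},{"dx":-0.03,"dy":0.004,"dz":0,"wx":0,"wy":0,"wz":0,"fingers":0.6},{"dx":-0.03,"dy":0.004,"dz":0.2,"wx":0,"wy":0,"wz":0,"fingers":0.6},{"dx":-0.03,"dy":0,"dz":0.4,"wx":0,"wy":0,"wz":0,"fingers":0.6},{"dx":-0.03,"dy":-0.1,"dz":0.55,"wx":0,"wy":0,"wz":-0.07,"fingers":0.7},{"dx":0,"dy":-0.3,"dz":0.6,"wx":0,"wy":0,"wz":-0.14,"fingers":0.8},{"dx":0.05,"dy":-0.5,"dz":0.6,"wx":0,"wy":0,"wz":-0.21,"fingers":0.8},{"dx":0.1,"dy":-0.7,"dz":0.6,"wx":0,"wy":0,"wz":-0.28,"fingers":0.8},{"dx":0.15,"dy":-0.9,"dz":0.6,"wx":0,"wy":0,"wz":-0.35,"fingers":0.8}]}}

```text
time: 4.37
eef_pos: [0.4689, -0.0595, 0.2383]
tool_rot: [0.329, 0.944, 0.0, 0.001]
wrist_force: [0.8, 0.9, -0.2]
width: 0.0682
grasp_force: 0.0
```

{"op": "jog_arm", "data": {"targets": [{"dx":0.05,"dy":-0.2,"dz":0,"wx":0,"wy":0,"wz":-0.07,"fingers":0.8},{"dx":0.1,"dy":-0.4,"dz":0,"wx":0,"wy":0,"wz":-0.14,"fingers":0.8},{"dx":0.18,"dy":-0.6,"dz":0,"wx":0,"wy":0,"wz":-0.21,"fingers":0.8},{"dx":0.27,"dy":-0.8,"dz":0,"wx":0,"wy":0,"wz":-0.28,"fingers":0.8},{"dx":0.27,"dy":-0.93,"dz":0,"wx":0,"wy":0,"wz":-0.35,"fingers":0.8},{"dx":0.27,"dy":-0.93,"dz":0,"wx":0,"wy":0,"wz":-0.42,"fingers":0.8},{"dx":0.27,"dy":-0.93,"dz":0,"wx":0,"wy":0,"wz":-0.45,"fingers":0.8},{"dx":0.27,"dy":-0.93,"dz":0,"wx":0,"wy":0,"wz":-0.45,"fingers":0.8}]}}

```text
time: 5.03
eef_pos: [0.5223, -0.2446, 0.237]
tool_rot: [0.635, 0.773, -0.0, -0.0]
wrist_force: [-0.8, 1.2, 0.4]
width: 0.0679
grasp_force: 0.0
```

Run:
```python
from h import *
c=cam('wrist');save(c,'w2.png');s=observe();print(s['eef_pos'],s['joint_pos'],s['time'],Ro.from_quat(s['tool_rot']).as_matrix()[:2,1])
save(cam('top'),'top1.png')
print(proj(c,[[.531,-.244,.085],[.5035,-.122,.065]]))
```

```text
[ 0.52237395 -0.24409214  0.2371632 ] [-4.37116789e-01  2.67630559e-01 -9.52218493e-02  1.20859172e+00
 -1.66664355e-05  9.34771718e-01] 5.0833 [0.98028282 0.19759888]
[[331.64932424 221.18457488]
 [328.4977278   71.89319702]]
```

View pics/w2.png

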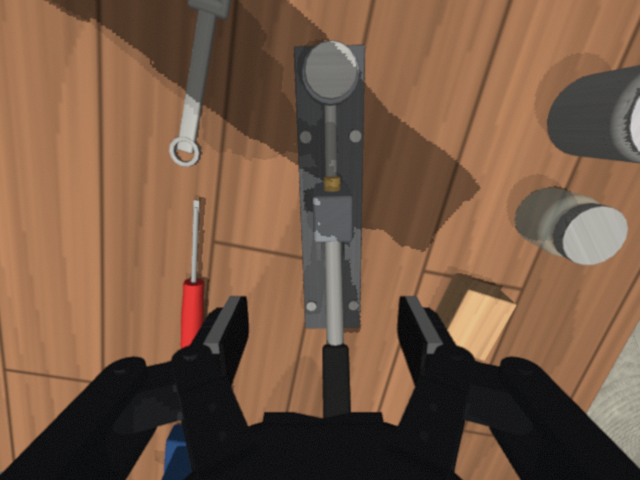

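The wrist view shows the jack along the image's vertical, with the saddle top at (331,72) and the block top at (333,218). The fingers line up across it.

Run:
```python
from h import *
c=cam('wrist')
a=onz(c,[(333,218)],.085)[0];b=onz(c,[(331,72)],.065)[0];s=observe()
d=(b-a)[:2];print(a,b,np.linalg.norm(d),np.degrees(np.arctan2(d[1],d[0])));print('base corners',onz(c,[(295,47),(364,46),(306,327),(359,326)],.008))
print(s['eef_pos'])
```

```text
[ 0.53182354 -0.24012398  0.085     ] [ 0.50532812 -0.1209602   0.065     ] 0.12207380359699907 102.53548792086659
base corners [[ 0.4661042  -0.09882653  0.008     ]
 [ 0.53186229 -0.08468141  0.008     ]
 [ 0.53445979 -0.40789869  0.008     ]
 [ 0.60042777 -0.39300016  0.008     ]]
[ 0.52250303 -0.24352287  0.2373533 ]
```

{"op": "jog_arm", "data": {"targets": [{"dx":0.048,"dy":0.01,"dz":-0.2,"wx":0,"wy":0,"wz":0.01,"fingers":0.8},{"dx":0.048,"dy":0.01,"dz":-0.4,"wx":0,"wy":0,"wz":0.01,"fingers":0.8},{"dx":0.048,"dy":0.01,"dz":-0.6,"wx":0,"wy":0,"wz":0.01,"fingers":0.8},{"dx":0.048,"dy":0.01,"dz":-0.8,"wx":0,"wy":0,"wz":0.01,"fingers":0.8},{"dx":0.048,"dy":0.01,"dz":-0.95,"wx":0,"wy":0,"wz":0.01,"fingers":0.8},{"dx":0.048,"dy":0.01,"dz":-0.95,"wx":0,"wy":0,"wz":0.01,"fingers":0},{"dx":0.048,"dy":0.01,"dz":-0.95,"wx":0,"wy":0,"wz":0.01,"fingers":0},{"dx":0.048,"dy":0.01,"dz":-0.95,"wx":0,"wy":0,"wz":0.01,"fingers":0},{"dx":0.048,"dy":0.01,"dz":-0.95,"wx":0,"wy":0,"wz":0.01,"fingers":0},{"dx":0.048,"dy":0.01,"dz":-0.95,"wx":0,"wy":0,"wz":0.01,"fingers":0}]}}

```text
time: 6.02
eef_pos: [0.533, -0.242, 0.0487]
tool_rot: [0.627, 0.779, 0.0, 0.001]
wrist_force: [-0.6, 1.0, -4.2]
width: 0.0355
grasp_force: 63.2
```

Run:
```python
from h import *
s=observe();print(s['time'],s['eef_pos'],s['width'],s['grasp_force'],s['wrist_force'],Ro.from_quat(s['tool_rot']).as_matrix()[:2,1])
c=cam('wrist');save(c,'w3.png')
g=c['image'][:260,200:450].astype(int);m=((g.min(2)>110)&(g.max(2)-g.min(2)<30)).astype(np.uint8)
n,_,st,ce=cv2.connectedComponentsWithStats(m)
print([(st[i].tolist(),(ce[i]+[200,0]).round(1).tolist()) for i in range(1,n) if st[i,4]>80]);print(proj(c,[[.505,-.121,.065]]))
```

```text
6.0167 [ 0.53302026 -0.24203129  0.0487487 ] 0.03545443440247493 63.17781329154968 [-0.64439775  1.04407597 -4.21931027] [0.97713152 0.21263   ]
[([59, 0, 135, 59, 5644], [324.7, 23.3]), ([188, 15, 6, 33, 104], [390.6, 32.0]), ([84, 23, 99, 52, 625], [334.8, 58.6]), ([113, 84, 20, 94, 1479], [324.1, 128.1]), ([161, 138, 24, 24, 448], [372.5, 149.7]), ([62, 140, 11, 21, 163], [267.1, 149.6])]
[[315.36232138 -18.2330009 ]]
```

View pics/w3.png

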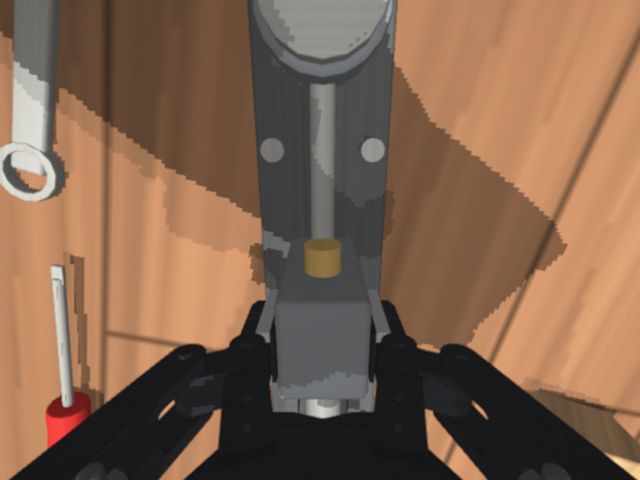

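The block is gripped squarely. The saddle's near rim is at about (321,61) and is centred on the tool axis. I'll use that rim to get the saddle's offset from the tool.

Run:
```python
from h import *
s=observe();c=cam('wrist');p=np.array(s['eef_pos'][:2]);y=Ro.from_quat(s['tool_rot']).as_matrix()[:2,1];x=np.array([-y[1],y[0]])
r=onz(c,[(321,61),(272,150),(372,150)],.065)[:,:2]-p;print(r@x,r@y)
r=onz(c,[(272,150),(372,150)],.009)[:,:2]-p;print(r@x,r@y)
th=np.radians(83.3);X=np.array([np.cos(th),np.sin(th)])
L=np.array([.572,.1565]);print('target tcp',L-.125*X, 'delta',(L-.125*X-p)/.2,'yaw now',np.degrees(np.arctan2(x[1],x[0])))
```

```text
[0.1021153  0.07317985 0.07316963] [ 8.20568338e-05 -1.78090129e-02  1.86061073e-02]
[0.069203   0.06918826] [-0.02588361  0.02662727]
target tcp [0.55741616 0.03235367] delta [0.1218871  1.37177838] yaw now 102.27523259989569
```

{"op": "jog_arm", "data": {"targets": [{"dx":0,"dy":0.05,"dz":0,"wx":0,"wy":0,"wz":-0.05,"fingers":0},{"dx":0,"dy":0.1,"dz":0,"wx":0,"wy":0,"wz":-0.1,"fingers":0},{"dx":0,"dy":0.18,"dz":0,"wx":0,"wy":0,"wz":-0.16,"fingers":0},{"dx":0.01,"dy":0.28,"dz":0,"wx":0,"wy":0,"wz":-0.211,"fingers":0},{"dx":0.02,"dy":0.38,"dz":0,"wx":0,"wy":0,"wz":-0.211,"fingers":0},{"dx":0.03,"dy":0.5,"dz":0,"wx":0,"wy":0,"wz":-0.211,"fingers":0},{"dx":0.045,"dy":0.62,"dz":0,"wx":0,"wy":0,"wz":-0.211,"fingers":0},{"dx":0.055,"dy":0.72,"dz":0,"wx":0,"wy":0,"wz":-0.211,"fingers":0},{"dx":0.065,"dy":0.8,"dz":0,"wx":0,"wy":0,"wz":-0.211,"fingers":0},{"dx":0.065,"dy":0.8,"dz":0,"wx":0,"wy":0,"wz":-0.211,"fingers":0}]}}

```text
time: 6.95
eef_pos: [0.5467, -0.0789, 0.0487]
tool_rot: [0.746, 0.666, 0.002, 0.0]
wrist_force: [-0.3, 3.5, -1.3]
width: 0.0351
grasp_force: 63.3
```

Run:
```python
from h import *
s=observe();c=cam('wrist');p=np.array(s['eef_pos']);y=Ro.from_quat(s['tool_rot']).as_matrix()[:2,1];x=np.array([-y[1],y[0]])
print(p,np.degrees(np.arctan2(x[1],x[0])),s['wrist_force'],s['width']);save(c,'w4.png')
print('pred saddle',p[:2]+.124*x,'to go /.2',(np.array([.572,.1565])-p[:2]-.124*x)/.2)
save(cam('top'),'top2.png')
a=cv2.imread('pics/w4.png');b=cv2.imread('pics/top2.png')[170:330,240:440]
cv2.imwrite('pics/m4.png',np.vstack([np.hstack([cv2.resize(a,(400,300)),cv2.resize(b,(375,300),interpolation=cv2.INTER_CUBIC)])]))
```

```text
[ 0.54672922 -0.07889937  0.04870499] 83.44359185262792 [-0.2647344   3.51657875 -1.25923733] 0.035130271298260914
pred saddle [0.56088766 0.04428922] to go /.2 [0.05556172 0.56105389]
```

View pics/m4.png

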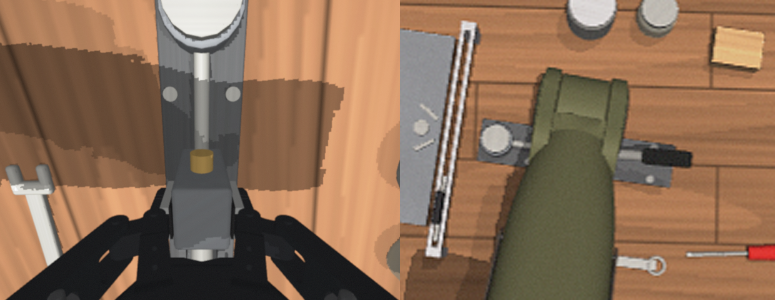

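The jack is held square and in line with the stud. In the top view the saddle is at about (290.7,244.1) and the stud at (251,237.4). I'll measure the remaining offset from the same picture.

Run:
```python
from h import *
c=cam('top');h=c['image'].astype(int);s=observe()
m=((h.min(2)>140)&(h.max(2)-h.min(2)<35)).astype(np.uint8)
def b(x0,y0,x1,y1):
    n,_,st,ce=cv2.connectedComponentsWithStats(m[y0:y1,x0:x1]);i=1+st[1:,4].argmax();print(st[i]);return ce[i]+[x0,y0]
sa=b(281,234,299,254);su=b(244,231,258,244);print(sa,su)
A=onz(c,[sa],.065)[0];B=onz(c,[su],.1)[0];print(A,B,(B-A)/.2)
```

```text
[  3   2  15  15 169]
[  0   0  14  13 168]
[290.85207101 243.31952663] [250.39285714 236.69642857]
[0.56027313 0.04058215 0.065     ] [0.57326005 0.1569453  0.1       ] [0.06493456 0.58181577 0.175     ]
```

{"op": "jog_arm", "data": {"targets": [{"dx":0.006,"dy":0.06,"dz":0,"wx":0,"wy":0,"wz":0,"fingers":0},{"dx":0.015,"dy":0.15,"dz":0,"wx":0,"wy":0,"wz":0,"fingers":0},{"dx":0.025,"dy":0.25,"dz":0,"wx":0,"wy":0,"wz":0,"fingers":0},{"dx":0.035,"dy":0.35,"dz":0,"wx":0,"wy":0,"wz":0,"fingers":0},{"dx":0.045,"dy":0.45,"dz":0,"wx":0,"wy":0,"wz":0,"fingers":0},{"dx":0.053,"dy":0.53,"dz":0,"wx":0,"wy":0,"wz":0,"fingers":0},{"dx":0.057,"dy":0.57,"dz":0,"wx":0,"wy":0,"wz":0,"fingers":0},{"dx":0.057,"dy":0.57,"dz":0,"wx":0,"wy":0,"wz":0,"fingers":0},{"dx":0.057,"dy":0.57,"dz":0,"wx":0,"wy":0,"wz":0,"fingers":0}]}}

```text
time: 7.85
eef_pos: [0.5583, 0.0328, 0.0487]
tool_rot: [0.747, 0.664, 0.002, 0.0]
wrist_force: [-0.0, 3.7, 6.1]
width: 0.035
grasp_force: 64.4
```

Run:
```python
from h import *
s=observe();p=np.array(s['eef_pos']);y=Ro.from_quat(s['tool_rot']).as_matrix()[:2,1];x=np.array([-y[1],y[0]])
print(p,np.degrees(np.arctan2(x[1],x[0])),s['wrist_force'])
print('pred saddle',p[:2]+.124*x,'handle grip up',p[:2]-.142*x,'down',p[:2]-.166*x)
c=cam('wrist');print('pad seen?',proj(c,[[.572,.1565,.077],[.572,.1565,.1]]));save(c,'w5.png')
```

```text
[0.55830275 0.03276741 0.04867421] 83.2873659075225 [-0.02089876  3.68057356  6.10587294]
pred saddle [0.57279701 0.15591684] handle grip up [ 0.54170448 -0.10825856] down [ 0.53889914 -0.13209393]
pad seen? [[317.98256198 -35.58462859]
 [316.88644565 -83.96973847]]
```

The predicted saddle position is (0.5728, 0.156), within 2 mm of the target. I'll release and rise.

{"op": "jog_arm", "data": {"targets": [{"dx":0,"dy":0,"dz":0,"wx":0,"wy":0,"wz":0,"fingers":0.7},{"dx":0,"dy":0,"dz":0,"wx":0,"wy":0,"wz":0,"fingers":0.7},{"dx":0,"dy":0,"dz":0,"wx":0,"wy":0,"wz":0,"fingers":0.7},{"dx":0,"dy":0,"dz":0,"wx":0,"wy":0,"wz":0,"fingers":0.7},{"dx":0,"dy":0,"dz":0.15,"wx":0,"wy":0,"wz":0,"fingers":0.7},{"dx":0,"dy":0,"dz":0.35,"wx":0,"wy":0,"wz":0,"fingers":0.7},{"dx":0,"dy":0,"dz":0.55,"wx":0,"wy":0,"wz":0,"fingers":0.7},{"dx":-0.02,"dy":-0.15,"dz":0.75,"wx":0,"wy":0,"wz":0,"fingers":0.5},{"dx":-0.05,"dy":-0.35,"dz":0.85,"wx":0,"wy":0,"wz":0,"fingers":0},{"dx":-0.08,"dy":-0.5,"dz":0.85,"wx":0,"wy":0,"wz":0,"fingers":0}]}}

```text
time: 8.73
eef_pos: [0.5431, -0.0683, 0.222]
tool_rot: [0.746, 0.665, 0.002, 0.003]
wrist_force: [1.4, -0.0, 0.7]
width: 0.0239
grasp_force: 0.0
```

{"op": "jog_arm", "data": {"targets": [{"dx":-0.01,"dy":-0.1,"dz":0,"wx":0,"wy":0,"wz":0,"fingers":0},{"dx":-0.02,"dy":-0.2,"dz":0,"wx":0,"wy":0,"wz":0,"fingers":0},{"dx":-0.02,"dy":-0.2,"dz":0,"wx":0,"wy":0,"wz":0,"fingers":0},{"dx":-0.02,"dy":-0.2,"dz":0,"wx":0,"wy":0,"wz":0,"fingers":0}]}}

```text
time: 9.07
eef_pos: [0.5362, -0.1087, 0.2171]
tool_rot: [0.748, 0.663, -0.0, -0.0]
wrist_force: [0.6, 0.7, -0.6]
width: -0.0003
grasp_force: 0.0
```

Run:
```python
from h import *
s=observe();c=cam('wrist');save(c,'w6.png');print(s['time'],s['eef_pos'],s['width'],s['wrist_force'])
print(proj(c,[[.5417,-.108,.15],[.5583,.0328,.085]]))
```

```text
9.0667 [ 0.53621133 -0.10871342  0.2171267 ] -0.00025023466792468074 [ 0.59292735  0.67510988 -0.55248691]
[[329.96941791 252.29255514]
 [329.01425693  33.72728847]]
```

View pics/w6.png

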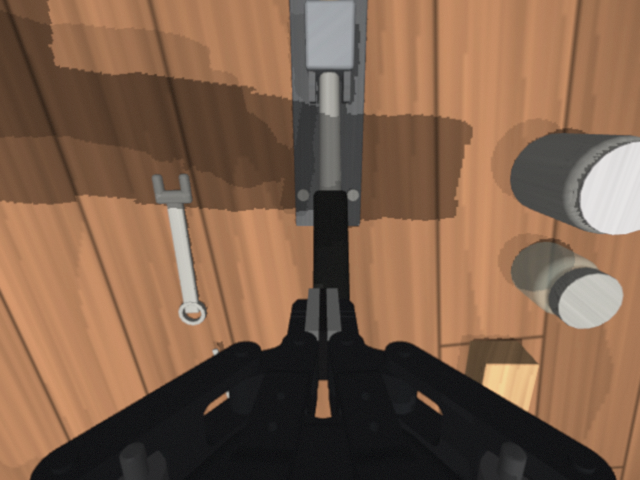

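The jack is where predicted, with the block at (330,34), and the handle grip is straight ahead at (330,255). The shut fingertips are just beside its axis. I'll press down along the arc.

{"op": "jog_arm", "data": {"targets": [{"dx":0.03,"dy":0.025,"dz":-0.15,"wx":0,"wy":0,"wz":0,"fingers":0},{"dx":0.03,"dy":0.025,"dz":-0.28,"wx":0,"wy":0,"wz":0,"fingers":0},{"dx":0.03,"dy":0.025,"dz":-0.33,"wx":0,"wy":0,"wz":0,"fingers":0},{"dx":0.028,"dy":0,"dz":-0.38,"wx":0,"wy":0,"wz":0,"fingers":0},{"dx":0.025,"dy":-0.03,"dz":-0.43,"wx":0,"wy":0,"wz":0,"fingers":0},{"dx":0.023,"dy":-0.055,"dz":-0.48,"wx":0,"wy":0,"wz":0,"fingers":0},{"dx":0.02,"dy":-0.075,"dz":-0.52,"wx":0,"wy":0,"wz":0,"fingers":0}]}}

```text
time: 9.7
eef_pos: [0.5411, -0.1214, 0.1137]
tool_rot: [0.747, 0.665, 0.002, -0.001]
wrist_force: [-2.3, 12.0, 10.0]
width: 0.0003
grasp_force: 6.0
```

Run:
```python
from h import *
c=cam('wrist');save(c,'w7.png');s=observe();print(s['eef_pos'],s['wrist_force'])
print(proj(c,[[.5583,.0318,.085]]))
v=lambda a,z:[.5573+.1166*a-.993*0,.0318+.993*a,z]
X=np.array([.1166,.9932]);Y=np.array([-.9932,.1166]);o=np.array([.5583,.0328])-.001*X
print(proj(c,[[*(o+a*X+b*Y),z] for a,b,z in((-.022,.018,.085),(-.022,-.018,.085),(-.165,.035,.008),(-.165,-.035,.008))]).round(1))
```

```text
[ 0.54086369 -0.12173791  0.11254927] [0.45933422 7.67563041 8.11126487]
[[319.41626523 -60.35474554]]
[[277.9   2.7]
 [360.7   2.8]
 [276.2 249.7]
 [365.2 249.7]]
```

View pics/w7.png

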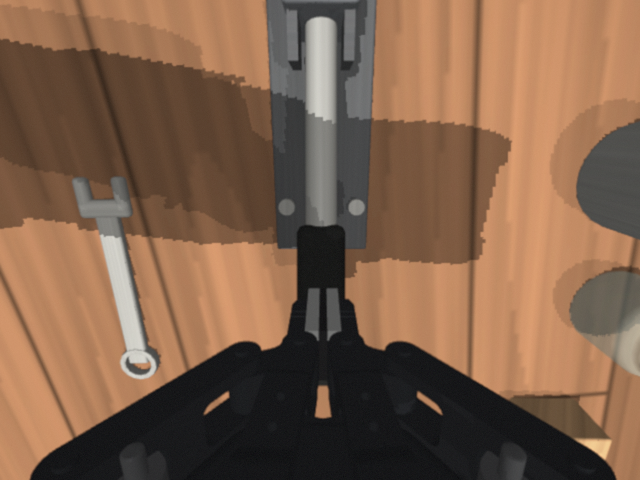

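The base's rear corners are at (278,248) and (366,248), within about 1.5 mm of the prediction, so the jack has stayed put. I'll continue pressing with less backward drag.

{"op": "jog_arm", "data": {"targets": [{"dx":0,"dy":-0.005,"dz":-0.04,"wx":0,"wy":0,"wz":0,"fingers":0},{"dx":0,"dy":-0.012,"dz":-0.08,"wx":0,"wy":0,"wz":0,"fingers":0},{"dx":0,"dy":-0.02,"dz":-0.12,"wx":0,"wy":0,"wz":0,"fingers":0},{"dx":0,"dy":-0.025,"dz":-0.16,"wx":0,"wy":0,"wz":0,"fingers":0},{"dx":0,"dy":-0.028,"dz":-0.2,"wx":0,"wy":0,"wz":0,"fingers":0},{"dx":0,"dy":-0.03,"dz":-0.22,"wx":0,"wy":0,"wz":0,"fingers":0},{"dx":0,"dy":-0.03,"dz":-0.24,"wx":0,"wy":0,"wz":0,"fingers":0},{"dx":0,"dy":-0.03,"dz":-0.24,"wx":0,"wy":0,"wz":0,"fingers":0}]}}

```text
time: 10.42
eef_pos: [0.5405, -0.1305, 0.0696]
tool_rot: [0.748, 0.664, -0.001, 0.001]
wrist_force: [-17.3, 1.7, 41.6]
width: 0.0
grasp_force: 21.0
```

Run:
```python
from h import *
c=cam('wrist');save(c,'w8.png');s=observe();print(s['time'],s['eef_pos'],s['wrist_force'])
X=np.array([.1166,.9932]);Y=np.array([-.9932,.1166]);o=np.array([.5583,.0328])-.001*X
print(proj(c,[[*(o+a*X+b*Y),z] for a,b,z in((-.165,.035,.008),(-.165,-.035,.008))]).round(1))
t=cam('scene');save(t,'s8.png')
a=c['image'][:,:,::-1];b=t['image'][160:300,260:460,::-1]
cv2.imwrite('pics/m8.png',np.hstack([cv2.resize(a,(400,300)),cv2.resize(b,(400,300),interpolation=cv2.INTER_CUBIC)]))
```

```text
10.4667 [ 0.54050588 -0.13042346  0.06987187] [-16.15250078   2.03605713  40.14702798]
[[266.2 259.6]
 [373.2 259.4]]
```

View pics/m8.png

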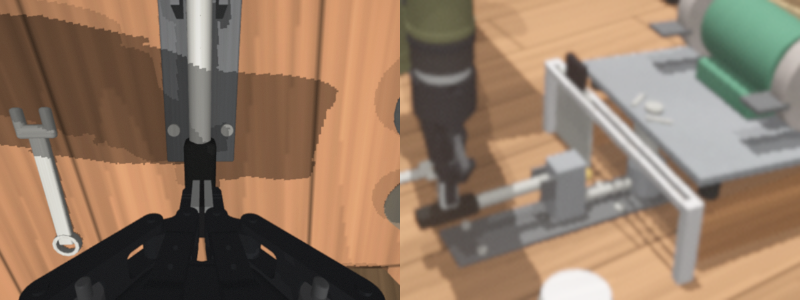

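The bed is raised, the guard is open, and the jack base edge at about (264–376, 259) matches the prediction. Contact is firm on the handle's stop, so I'll ease the excess force slightly.

{"op": "jog_arm", "data": {"targets": [{"dx":-0.008,"dy":0,"dz":0.012,"wx":0,"wy":0,"wz":0,"fingers":0},{"dx":-0.008,"dy":0,"dz":0.012,"wx":0,"wy":0,"wz":0,"fingers":0},{"dx":-0.008,"dy":0,"dz":0.012,"wx":0,"wy":0,"wz":0,"fingers":0},{"dx":-0.008,"dy":0,"dz":0.012,"wx":0,"wy":0,"wz":0,"fingers":0},{"dx":-0.008,"dy":0,"dz":0.012,"wx":0,"wy":0,"wz":0,"fingers":0},{"dx":-0.008,"dy":0,"dz":0.012,"wx":0,"wy":0,"wz":0,"fingers":0}]}}

```text
time: 11.02
eef_pos: [0.5403, -0.1303, 0.0711]
tool_rot: [0.748, 0.664, 0.0, 0.002]
wrist_force: [-8.5, 0.6, 23.5]
width: 0.0001
grasp_force: 11.9
```

Run:
```python
from h import *
c=cam('top');h=c['image'].astype(int);s=observe();print(s['time'],s['eef_pos'],s['wrist_force'],max(abs(np.array(s['dq']))))
m=((h.min(2)>140)&(h.max(2)-h.min(2)<35)).astype(np.uint8)
n,_,st,ce=cv2.connectedComponentsWithStats(m[228:248,243:260]);print(st[1:],ce[1:]+[243,228])
d=cam('scene')
print('stud px if raised 0/15/23mm, scene',proj(d,[[.5716,.1555,z] for z in(.1,.115,.123)]).round(1).tolist())
b=d['image'][205:225,375:400];print('obs crop saved');print((160+106*140/300,260+254*.5))
```

```text
11.0667 [ 0.54028039 -0.13037525  0.07110145] [-7.99697936  0.99755696 22.93728876] 0.0018679536850817419
[[  0   0  17  20 206]
 [  7  14   1   1   1]
 [  0  18   1   2   2]
 [ 14  18   1   2   2]] [[250.35436893 236.56796117]
 [250.         242.        ]
 [243.         246.5       ]
 [257.         246.5       ]]
stud px if raised 0/15/23mm, scene [[385.1, 218.0], [385.7, 213.1], [386.0, 210.5]]
obs crop saved
(209.46666666666667, 387.0)
```

The stud appears at (387,209.5), which is about 23 mm of lift. The handle is at its stop with a steady 23 N. I'll hand the job in.

```bash
python3 -c "
from station import finish_job;print(finish_job())"
```

```text
the job is handed in; nothing more can be done
None
```

The job is handed in with the guard fully open, the jack centred under the lift point, and the handle held down at its stop at about 23 N; the bed's front edge is up about 23 mm, and the interface returned no pass or fail verdict.

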